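# Go / no-go check of a steel locking pin at a warehouse goods-in bench

### The arm

A 6-joint arm with a two-finger parallel gripper is mounted at the origin on the work surface. World frame = base frame: x ahead of the robot, y to its left, z up, the work surface at z = 0. Lengths are in mm, angles in rad, forces in N, time in s.
With the tool pointing down it reaches from about 350 to 1000 mm from the base axis. Payload 7.1 kg.
Tool frame: the origin (TCP) lies at the centre of the arm's flange, where the gripper is bolted on; the fingertips stand 173 mm ahead of it and the grasp point (between the pads) lies 155 mm ahead of it; z points along the fingers, y is the line along which they close (so a half turn about z gives the same grasp; the last joint's range is limited). The gripper opens to 85 mm and grips with 20 to 120 N. Pads are 22 mm wide; open, the fingers measure 114 mm over their backs; the gripper's body (76 mm by 85 mm) begins 54 mm behind the grasp point. The pads swing forward as they close: fully open they stand 13 mm farther back than shut.
Start: joints at [-1.207, 0.423, 1.63, -0, 1.089, -0.019], TCP at [233.466, -579.741, 404.719] pointing down, gripper open.
Joint ranges: [-3, 3], [-0.9, 2.11], [0.09, 2.58], [-1.31, 4.45], [0.11, 2.69], [-2.54, 2.54]. Speed limits (rad/s): [2.39, 2.39, 3.01, 3.14, 3.14, 3.14].

### API

Orientations are given as a rotation vector (axis times angle).
In Python, from plant import manip, imaging, close_job gives the robot as it stands.
- The arm moves only by the tool step_arm, never from a script. Its arguments are lists of equal length, an entry for each row: "slide": the shift along the tool's x, y, z in mm, a list of three; "dr": the turn, a rotation vector about the tool's x, y, z in degrees, a list of three; "gripper": the opening, from 0 (shut) to 1 (fully open). In form: {"slide": [[tx, ty, tz], ...], "dr": [[wx, wy, wz], ...], "gripper": [gripper, ...]}. A call has 1 to 20 rows; each row is the pose to reach, as a shift and turn from the pose commanded when the call began, along the tool's axes at that moment; what a row does not reach only later rows make up. A row lasts 1/12 s, in which the tool goes at most 41.7 mm and 7.16 degrees, less where a joint would pass 70% of its speed; a pose out of reach is approached as far as the arm can. A call with a gripper value outside its range is refused whole. The fingers move at their own pace and stop on an object; "force" is the grip in N (left out, the last holds). Time passes only in rows, so rows that repeat a pose let the fingers close. It gives the time, the measured TCP pose, the force, the opening and the grip force at its end, in the units of the state.
- manip.get_obs(): the state, without advancing time (a new reading comes with each control period).
- imaging.grab_frame(name): name is "side" or "top"; returns (picture, depth): 480x640x3 uint8, red, green, blue; 480x640 float32, mm along the optical axis (not along the pixel's ray), 0 where there is no reading.
- imaging.get_calibration(name): a dict with "camera_matrix" (3x3 intrinsics, pixels), "eye" and "orientation" of the camera in the world. Camera axes: x right, y up, looking along -z (the intrinsics and any distortion apply to the point x, -y, -z); pixel columns grow to the right and rows downward; lengths in mm; the calibration is good to about 2 mm. A picture is of the moment at which its call begins. get_calibration takes no time and is no camera call.
- close_job(): hands the job in; it is judged then, once.
The state is a dict: "time": time; "joint_positions": joint angles; "qd": joint speeds; "joint_torque": joint torques, N m; "eef_pos": TCP position; "eef_rot": TCP orientation; "force": force on the tool from outside, world axes, zero at the start; "wrist_torque": the same for the moment, N m; "opening": opening from 0.0 (shut) to 1.0 (fully open); "gripper_force": force on a finger pad.
Only numpy, scipy, OpenCV 4.12 (cv2) and the standard library are available. Lean on these libraries where they do the work, as an engineer would, in place of code of your own. Each camera call takes 0.05 s, during which the arm holds its last target. There are 200 camera calls.

### The job

Check the steel pin that lies alone in the single wooden cradle on the two leaning fork gauges: holding it square to the fork, push it right through the wide (go) gap into the hollow below the jaws and draw it out again, then hold it just as squarely against the mouth of the narrow (no-go) gap with a light, steady push for about a second to see that it is stopped. Then lay the pin in the empty pair of notches of the two-place wooden rack. Do not force the pin against the gauges, do not drop it on the bench, and leave everything else where it is.

Things in the scene. Friction and masses are not known exactly. Their poses are not given: they have to be found in the camera images.
- pin: The pin to be checked: plain bright steel cylinder, 20 mm diameter, 170 mm long, about 0.4 kg (0.3 to 0.5), both ends alike. Origin at its middle, x along its axis. It starts lying level in the single cradle, its axis 50 mm above the bench; its middle is free between the two V supports, so it can be gripped there from above, fingers either side.
- cradle: Fixed single wooden cradle that holds the pin at the start: base 130 x 60 x 8 mm with two V supports (8 mm thick, tops 55 mm above the bench) 50 mm either side of its middle along x. Origin under its centre, x along the pin, z up.
- go_gauge: Fixed go gauge: grey fork, 80 mm wide, 16 mm thick, leaning 35 degrees from vertical, top to the robot's right. Steel jaws leave a 22 mm gap. Origin mid gap, 145 mm above the bench. x: square to the fork, the line the pin must lie along (to the robot's left, rising 35 degrees); y: across the gap; z: out of the mouth. Jaws fill z -7 to 7, x -8 to 8 mm. Pin goes in along -z. Over 40 N is forcing.
- go_hollow (a point): In the go gauge's axes at (0, 0, -24) mm: where the pin's axis should get to, through the gap and in the hollow under the jaws (17 to 35 mm below the origin, floor at -45; 34 mm wide, like the cheeks above the jaws, which end at z = 13). Pin parallel to x within 10 degrees, its middle up to 60 mm from the fork: 36 mm to the fork's underside (x = -36) leaves room for a tilted hand.
- nogo_gauge: Fixed no-go gauge: same lean, height, axes and build as the go gauge, but 60 mm wide and with a 16 mm gap, too narrow for the pin. Its jaws are clamped up to 6 mm higher or lower in the fork (along z) than the go gauge's, differently each time. Origin mid fork, x square to it, z out of the mouth. Either gauge may be the left one. Over 40 N on it is forcing.
- nogo_stop (a point): In the no-go gauge's axes at (0, 0, 13) mm: where the pin's axis is, give or take the jaws' 6 mm, when their upper edges stop it: feel for it along -z. Hold it there square (parallel to x within 10 degrees, middle within 60 mm of the fork), centred, with a steady push of 5 to 15 N for about a second (over 3 N for half a second counts). Pushed hard far from the fork, the pin turns in the fingers.
- rack: Fixed two-place wooden rack: base 130 x 150 x 8 mm with two pairs of V supports like the cradle's, 80 mm apart across y; the pair at +y (nearer the robot) already holds a checked pin, the pair at -y (farther from the robot) is empty. Origin under its centre, x along the pins, z up.
- free_notch (a point): Where the middle of a pin is when it lies in the empty pair of notches of the rack: 50 mm above the bench, rack origin + (0, -40, 50) mm in the rack's axes. The pin then lies along the rack's x.
- checked_pin: An identical steel pin in the rack's other place (to be left alone); origin at its middle.
- paint_pot: Small paint tin, 68 mm across, 75 mm high, origin under its centre; bystander.
- screw_box: Cardboard box 90 x 60 x 40 mm, origin under its centre; bystander.
- tape_measure: Tape measure 70 x 36 x 62 mm, origin under its centre; bystander.
- glue_bottle: Bottle 52 mm across, 150 mm high, origin under its centre; bystander.
- tape_roll: Roll of tape lying flat, 100 mm across, 45 mm high, origin under its centre; bystander.
- offcut: Flat wooden offcut 140 x 42 x 19 mm, origin under its centre; bystander.

How it is judged (in metres and radians):
On the way, in this order (a step that is already met when the one before it is completed fails the run):
1. the pin is between the jaws of the go gauge, square to the fork (angle between the x axis of pin and the x axis of go_gauge, either way round below 0.2 rad and x of pin in the frame of go_gauge between -0.065 and 0.065 m and y of pin in the frame of go_gauge between -0.006 and 0.006 m and z of pin in the frame of go_gauge between -0.01 and 0.008 m), for 0.02 s.
2. the pin has gone through the go gap into the hollow below the jaws, still square to the fork (angle between the x axis of pin and the x axis of go_gauge, either way round below 0.2 rad and x of pin in the frame of go_gauge between -0.065 and 0.065 m and y of pin in the frame of go_gauge between -0.01 and 0.01 m and z of pin in the frame of go_gauge between -0.045 and -0.015 m), for 0.1 s.
3. the pin is held square against the mouth of the no-go gap with more than 3 N for half a second and does not enter (angle between the x axis of pin and the x axis of nogo_gauge, either way round below 0.2 rad and x of pin in the frame of nogo_gauge between -0.065 and 0.065 m and y of pin in the frame of nogo_gauge between -0.006 and 0.006 m and z of pin in the frame of nogo_gauge between -0.003 and 0.028 m and contact force between pin and nogo_gauge above 3 N), for 0.5 s.
At the end, for the whole second after the job is handed in: Both gaps tried in order; the pin lies released and at rest in the rack's empty notches: middle within 30 mm lengthwise and 4 mm sideways, axis 45 to 55 mm above the bench and within 0.1 rad of the rack's x (horizontal distance between pin and free_notch below 0.03 m and y of pin in the frame of rack between -0.044 and -0.036 m and height (world z) of pin between 0.045 and 0.055 m and angle between the x axis of pin and the x axis of rack, either way round below 0.1 rad and linear speed of pin below 0.01 m/s and contact force between pin and the fingers below 0.1 N); the robot touches nothing.
It fails at once if the pin is forced against the go gauge (over 40 N) (contact force between pin and go_gauge above 40 N).
It fails at once if the pin is forced against the no-go gauge (over 40 N) (contact force between pin and nogo_gauge above 40 N).
It fails at once if the pin is dropped on the bench (height (world z) of pin below 0.03 m).
It fails at once if a bystander or the checked pin is moved by more than 30 mm (distance of any of checked_pin, paint_pot, screw_box, tape_measure, glue_bottle, tape_roll, offcut from where it was at the start of the episode above 0.03 m).
It also fails if it takes over 67 s, if anything falls off the work surface, if the arm or the gripper's body presses on something with over 40 N, if the wrist force passes 120 N, or if a joint passes its speed limit or range.

## Working session

There is one attempt and no reset: what is moved stays moved. The work goes in short steps, Python scripts to look and compute and a tool call to move; the robot and the scene stay as the last step left them, time stands still between calls to the robot, and variables do not carry over. Pictures are saved under pics/ and viewed, at most 10 in all, crops included, and the job is handed in when it is done.

Besides the shell and the picture viewer there is one more tool, called after "Emit:" in YAML: its name, and indented under it one key for each argument. step_arm: Moves the arm, as the interface text tells. Its arguments: {"type":"object","properties":{"slide":{"type":"array"},"dr":{"type":"array"},"gripper":{"type":"array"},"force":{"type":"number"}},"required":["slide","dr","gripper"]}

```bash
ls; mkdir -p pics; cat > h.py <<'E'
import numpy as np, cv2
from scipy.spatial.transform import Rotation as R
from plant import manip, imaging
def Rm(o):
    o=np.array(o,float)
    return o if o.shape==(3,3) else (R.from_rotvec(o).as_matrix() if o.size==3 else R.from_quat(o).as_matrix())
def cloud(name):
    img,d=imaging.grab_frame(name); c=imaging.get_calibration(name)
    K=np.array(c['camera_matrix']); v,u=np.mgrid[:480,:640]
    P=np.stack([(u-K[0,2])/K[0,0]*d,-(v-K[1,2])/K[1,1]*d,-d],-1)
    W=P@Rm(c['orientation']).T+np.array(c['eye']); W[d==0]=np.nan
    return img,d,W
E
python3 - <<'E'
from h import *
o=manip.get_obs();print(o)
for n in('side','top'):
    print(imaging.get_calibration(n))
    img,d,W=cloud(n); cv2.imwrite(f'pics/{n}0.png',img[...,::-1]); np.savez(f'{n}0.npz',img=img,W=W)
E
```

```text
pics
{'time': 0.0, 'joint_positions': array([-1.20697723e+00,  4.23881005e-01,  1.63071238e+00, -1.38069771e-05,
        1.08860879e+00, -1.90114072e-02]), 'qd': array([ 0.00106868, -0.00056985, -0.0011544 , -0.00098976, -0.0016888 ,
       -0.00121951]), 'joint_torque': array([ 2.21728842e-03, -5.57382488e+01, -2.81743830e+01,  6.25841881e-05,
        7.32665299e-03,  1.96320080e-06]), 'eef_pos': array([ 233.38103835, -579.48268926,  403.91160495]), 'eef_rot': array([-3.08265792e+00, -5.97391855e-01,  4.52415604e-04]), 'force': array([ 0.25110573,  0.24208895, -0.58135777]), 'wrist_torque': array([ 0.0260002 , -0.01113464,  0.00166689]), 'gripper_force': 0.0, 'opening': 1.0007074207009554}
{'camera_matrix': array([[533.3225038 ,   0.        , 316.14508759],
       [  0.        , 533.3225038 , 242.30448292],
       [  0.        ,   0.        ,   1.        ]]), 'eye': array([126.82501384, 734.17310721, 916.26107969]), 'orientation': array([ 0.2960172 , -1.02791334, -2.44120109])}
{'camera_matrix': array([[600.54377968,   0.        , 326.7374425 ],
       [  0.        , 600.54377968, 237.38065447],
       [  0.        ,   0.        ,   1.        ]]), 'eye': array([ 474.36535575,   12.88532822, 1158.12263302]), 'orientation': array([ 0.05816754, -0.05047562, -1.54817893])}
```

View pics/side0.png

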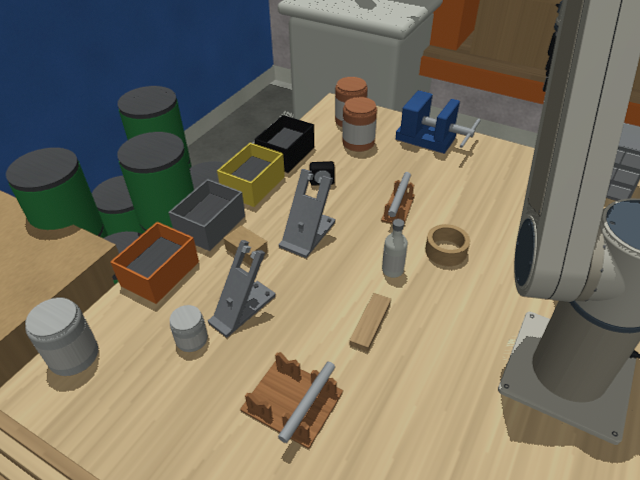

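View pics/top0.png

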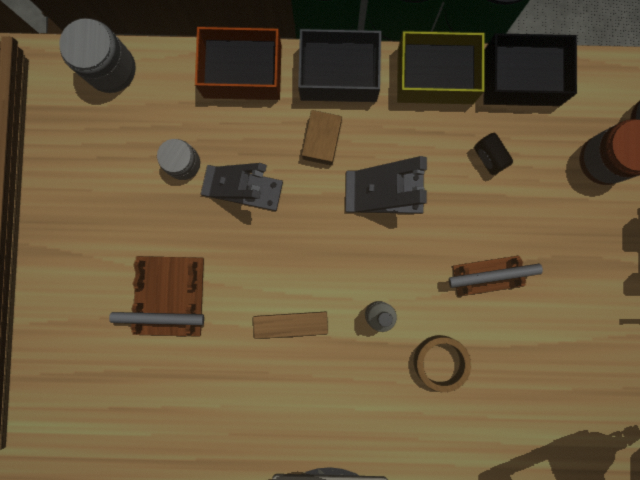

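The side view shows the go (wide) gauge at about (312,215) and the no-go at (240,290). The pin lies in its cradle at (400,195) and the rack is at (292,400). In the top view the pin is at (495,275), go at (385,187), no-go at (240,187) and the rack at (168,296). Its free pair of notches is on the upper side, away from the robot.

```bash
cat > m.py <<'E'
from h import *
def med(W,u,v,r=1): return np.nanmedian(W[v-r:v+r+1,u-r:u+r+1].reshape(-1,3),0)
def box(W,u0,u1,v0,v1,z0,z1):
    P=W[v0:v1,u0:u1].reshape(-1,3); P=P[np.isfinite(P[:,0])]; return P[(P[:,2]>z0)&(P[:,2]<z1)]
def plane(P,it=300,t=1.2,nref=None):
    rng=np.random.default_rng(0);best=None
    for _ in range(it):
        a=P[rng.choice(len(P),3,False)];n=np.cross(a[1]-a[0],a[2]-a[0]);l=np.linalg.norm(n)
        if l<1e-6: continue
        n/=l
        if nref is not None and abs(n@nref)<.95: continue
        k=abs((P-a[0])@n)<t
        if best is None or k.sum()>best.sum():best=k
    Q=P[best];c=Q.mean(0);n=np.linalg.svd(Q-c)[2][2]
    return n*np.sign(n[2]),c,Q
E
python3 - <<'E'
from m import *
D={n:np.load(n+'0.npz') for n in('side','top')}
T=D['top']['W'];S=D['side']['W']
print('bench top',med(T,300,250,3),med(T,560,320,3),'side',med(S,330,270,3))
# pins: high points z>52 in boxes
for nm,b in(('pin',(440,550,255,300)),('chk',(100,215,305,335))):
    P=box(T,*b,51,75);c=P.mean(0);d=np.linalg.svd(P-c)[2][0];s=(P-c)@d
    print(nm,len(P),c+d*(s.min()+s.max())/2,d,np.ptp(s))
for nm,bt,bs in(('go',(340,430,150,220),(275,340,165,258)),('nogo',(195,290,155,215),(205,280,235,335))):
    for c_,W,b in(('top',T,bt),('side',S,bs)):
        P=box(W,*b,15,230)
        n0=np.array([0,np.cos(.611),np.sin(.611)])
        n,c,Q=plane(P,nref=n0)
        print(nm,c_,len(P),len(Q),'n',n.round(3),'lean',np.degrees(np.arcsin(n[2])).round(1),'yaw',np.degrees(np.arctan2(n[1],n[0])).round(1))
        ex=n;ey=np.cross([0,0,1],n);ey/=np.linalg.norm(ey);ez=np.cross(ex,ey)
        print('   ez',ez.round(2),'ey',ey.round(2))
        # ey = z x n ; gauge y = ez x ex
        y=(Q-c)@ey;z=(Q-c)@ez
        o145=(145+8*n[2]-c[2])/ez[2]
        for zz in range(-130,80,8):
            k=abs(z-o145-zz)<3
            if k.sum()>3:
                ys=np.sort(y[k]);g=np.diff(ys);i=g.argmax()
                print('    z',zz,k.sum(),ys[0].round(1),ys[-1].round(1),'gap',ys[i].round(1),ys[i+1].round(1))
        print('   ctr at z145', (c+ez*o145-8*n).round(1))
P=box(T,125,215,250,345,3,14);print('rackbase',cv2.minAreaRect(P[:,:2].astype(np.float32)))
P=box(T,440,540,250,305,3,14);print('cradlebase',cv2.minAreaRect(P[:,:2].astype(np.float32)))
for b in((130,152,250,300),(185,205,250,300)):
    P=box(T,*b,40,60);print('V',P.mean(0),P.min(0),P.max(0))
E
```

```text
bench top [529.20475143  70.54917545   0.69368962] [ 406.22485645 -430.42072089   -0.9085328 ] side [ 5.37576826e+02 -1.19716257e+01 -4.61409613e-01]
pin 985 [ 488.38940208 -291.58213281   57.04631013] [-0.17224337  0.98505349  0.001357  ] 170.97750151069897
chk 1056 [396.47836866 327.57115585  57.79222585] [-0.00269476 -0.9999934  -0.00243485] 170.71688946078683
go top 2946 1575 n [0.001 0.816 0.578] lean 35.3 yaw 90.0
   ez [-0.   -0.58  0.82] ey [-1.  0.  0.]
    z -130 56 -39.4 38.4 gap 19.5 23.1
    z -122 43 -36.5 39.0 gap -11.7 5.3
    z -114 59 -38.7 39.2 gap -1.3 2.5
    z -106 55 -39.7 38.3 gap -24.6 -21.1
    z -98 55 -39.9 37.2 gap 2.2 6.0
    z -90 55 -39.3 37.9 gap -10.2 -4.1
    z -82 59 -40.4 38.6 gap 29.3 33.1
    z -74 60 -38.4 38.9 gap 26.3 30.0
    z -66 59 -39.6 38.2 gap 20.2 25.7
    z -58 72 -39.9 38.8 gap 31.8 35.3
    z -50 75 -38.9 39.3 gap -19.5 -17.3
    z -42 38 -39.3 38.5 gap -0.6 18.9
    z -34 39 -40.3 39.3 gap -18.3 16.5
    z -26 42 -40.4 38.3 gap -17.7 17.3
    z -18 42 -39.4 38.6 gap -18.4 18.0
    z -10 38 -40.0 37.7 gap -17.0 12.1
    z -2 48 -40
[... 2531 characters left out ...]
.4
    z -18 20 -28.9 29.7 gap -17.7 17.4
    z -10 19 -28.7 28.3 gap -13.6 12.3
    z -2 22 -31.1 25.7 gap -9.7 8.1
    z 6 16 -27.8 23.7 gap -19.4 10.6
    z 14 7 -28.8 27.1 gap -21.3 18.9
   ctr at z145 [637.5 139.9 145. ]
rackbase ((433.96356201171875, 318.63604736328125), (181.1781463623047, 171.92276000976562), 1.8898974657058716)
cradlebase ((485.3797302246094, -293.6228942871094), (103.3177261352539, 188.4476776123047), 1.252923607826233)
V [475.78213849 370.16308685  47.47831543] [450.01592347 365.80467137  40.16667103] [501.93379488 375.78968537  58.04190128]
V [474.51142509 270.38473838  47.39985092] [450.39015211 265.83230797  40.26704472] [500.44152326 275.54170212  55.26614129]
```

```bash
cat > go.py <<'E'
from h import *
import json,os
G=155.
def frame(yaw,lean):   # tool x along yaw rising 'lean' deg; tool z down/forward
    a,l=np.radians([yaw,lean]); x=np.array([np.cos(a)*np.cos(l),np.sin(a)*np.cos(l),np.sin(l)])
    Z=np.array([-np.cos(a)*np.sin(l),-np.sin(a)*np.sin(l),np.cos(l)]); z=-Z
    return np.stack([x,np.cross(z,x),z],1)
GO=dict(o=np.array([645,-135.2,145.]),yaw=90.1); NG=dict(o=np.array([638.2,141.8,145.]),yaw=78.6)
def gauge(g,x,y,z):
    F=frame(g['yaw'],35); X,Y,Z=F[:,0],-F[:,1],-F[:,2]
    return g['o']+x*X+y*Y+z*Z,F
def cmd():
    if os.path.exists('cmd.json'):
        c=json.load(open('cmd.json'));return np.array(c['p']),R.from_quat(c['q'])
    return np.array([233.466,-579.741,404.719]),R.from_rotvec([-3.08265,-.59739,0])
def plan(pt,F):        # grasp-point target -> slide, dr
    p,r=cmd(); s=r.inv().apply(pt-G*F[:,2]-p); d=np.degrees((r.inv()*R.from_matrix(F)).as_rotvec())
    print('slide',s.round(1),'dr',d.round(1),'rows',max(np.linalg.norm(s)/41.7,np.linalg.norm(d)/7.16).round(1))
def done(s,d):         # record a finished move
    p,r=cmd(); p=p+r.apply(s); r=r*R.from_rotvec(np.radians(d))
    json.dump(dict(p=list(p),q=list(r.as_quat())),open('cmd.json','w')); chk()
def chk():
    p,r=cmd();o=manip.get_obs();m=R.from_rotvec(o['eef_rot'])
    print('t',round(o['time'],2),'meas-cmd',(o['eef_pos']-p).round(2),'rot',np.degrees((r.inv()*m).as_rotvec()).round(2),'grasp',(o['eef_pos']+m.apply([0,0,G])).round(1),'F',o['force'].round(1),'M',np.round(o['wrist_torque'],2),'op',round(o['opening'],3),'gf',round(o['gripper_force'],1),'q',o['joint_positions'].round(2))
E
python3 - <<'E'
from go import *
plan(np.array([488.4,-291.6,120]),frame(99.9,0))
E
```

```text
slide [ 344.1 -171.8  130.1] dr [ -0.1  -0.1 -78. ] rows 10.9
```

Emit:
step_arm:
  slide:
    - [344,-172,130]
    - [344,-172,130]
    - [344,-172,130]
    - [344,-172,130]
    - [344,-172,130]
    - [344,-172,130]
    - [344,-172,130]
    - [344,-172,130]
    - [344,-172,130]
    - [344,-172,130]
    - [344,-172,130]
    - [344,-172,130]
    - [344,-172,130]
    - [344,-172,130]
    - [344,-172,130]
  dr:
    - [0,0,-78]
    - [0,0,-78]
    - [0,0,-78]
    - [0,0,-78]
    - [0,0,-78]
    - [0,0,-78]
    - [0,0,-78]
    - [0,0,-78]
    - [0,0,-78]
    - [0,0,-78]
    - [0,0,-78]
    - [0,0,-78]
    - [0,0,-78]
    - [0,0,-78]
    - [0,0,-78]
  gripper: [0.7,0.7,0.7,0.7,0.7,0.7,0.7,0.7,0.7,0.7,0.7,0.7,0.7,0.7,0.7]

```text
time: 1.35
eef_pos: [487.8, -292.6, 275.0]
eef_rot: [2.025, 2.401, 0.0]
force: [-0.3, -0.0, -0.6]
opening: 0.699
gripper_force: 0.0
```

```bash
python3 - <<'E'
from go import *
done([344,-172,130],[0,0,-78])
plan(np.array([488.4,-291.6,50]),frame(99.9,0))
img,d,W=cloud('side'); cv2.imwrite('pics/s1.png',img[...,::-1])
E
```

```text
t 1.35 meas-cmd [-0.44 -1.07 -0.04] rot [-0.02 -0.11  0.22] grasp [ 487.9 -292.6  120. ] F [-0.3 -0.  -0.6] M [ 0.   -0.   -0.03] op 0.699 gf 0.0 q [-0.56  0.52  1.83 -0.    0.78 -0.73]
slide [-0.2  0.1 70.1] dr [-0.  -0.1  0. ] rows 1.7
```

Emit:
step_arm:
  slide:
    - [0,0,30]
    - [0,0,50]
    - [0,0,62]
    - [0,0,70]
    - [0,0,70]
    - [0,0,70]
    - [0,0,70]
    - [0,0,70]
    - [0,0,70]
    - [0,0,70]
    - [0,0,70]
    - [0,0,70]
    - [0,0,70]
    - [0,0,70]
  dr:
    - [0,0,0]
    - [0,0,0]
    - [0,0,0]
    - [0,0,0]
    - [0,0,0]
    - [0,0,0]
    - [0,0,0]
    - [0,0,0]
    - [0,0,0]
    - [0,0,0]
    - [0,0,0]
    - [0,0,0]
    - [0,0,0]
    - [0,0,0]
  gripper: [0.7,0.7,0.7,0.7,0.7,0,0,0,0,0,0,0,0,0]
  force: 90

```text
time: 2.57
eef_pos: [488.8, -291.9, 206.0]
eef_rot: [2.019, 2.404, 0.0]
force: [-1.0, -0.0, 7.2]
opening: 0.205
gripper_force: 87.7
```

```bash
python3 - <<'E'
from go import *
done([0,0,70],[0,0,0])
plan(np.array([488.4,-291.6,160]),frame(99.9,0))
E
```

```text
t 2.57 meas-cmd [ 0.5  -0.57  0.87] rot [-0.08 -0.17 -0.  ] grasp [ 489.  -292.1   51. ] F [-1.  -0.   7.2] M [0.02 0.2  0.  ] op 0.205 gf 87.7 q [-0.56  0.64  1.85 -0.    0.65 -0.73]
slide [-1.000e-01  1.000e-01 -1.099e+02] dr [-0.  -0.1  0. ] rows 2.6
```

```bash
python3 - <<'E'
from go import *
plan(*gauge(GO,-36,0,60))
E
```

```text
slide [-23.6 155.2 -95.4] dr [-3.  34.8  9.5] rows 5.1
```

Emit:
step_arm:
  slide:
    - [0,0,-20]
    - [0,0,-50]
    - [0,0,-85]
    - [0,0,-110]
    - [-5,40,-110]
    - [-12,75,-108]
    - [-18,110,-104]
    - [-22,140,-99]
    - [-24,155,-95]
    - [-24,155,-95]
    - [-24,155,-95]
    - [-24,155,-95]
    - [-24,155,-95]
    - [-24,155,-95]
    - [-24,155,-95]
    - [-24,155,-95]
  dr:
    - [0,0,0]
    - [0,0,0]
    - [0,0,0]
    - [0,0,0]
    - [-0.5,6,2]
    - [-1,12,4]
    - [-1.5,18,5]
    - [-2,24,7]
    - [-2.5,30,8]
    - [-3,34.8,9.5]
    - [-3,34.8,9.5]
    - [-3,34.8,9.5]
    - [-3,34.8,9.5]
    - [-3,34.8,9.5]
    - [-3,34.8,9.5]
    - [-3,34.8,9.5]
  gripper: [0,0,0,0,0,0,0,0,0,0,0,0,0,0,0,0]
  force: 110

```text
time: 3.9
eef_pos: [645.0, -288.5, 300.4]
eef_rot: [-1.872, -1.877, -0.588]
force: [-0.5, -0.3, -3.8]
opening: 0.194
gripper_force: 108.4
```

```bash
cat > pin.py <<'E'
from m import *
from go import *
# pin pose in gauge axes from a cloud, searching a tube around the expected axis
def pin(g,W,gx,gz,r=16):
    P=W.reshape(-1,3);P=P[np.isfinite(P[:,0])]
    F=frame(g['yaw'],35);B=np.stack([F[:,0],-F[:,1],-F[:,2]],1)
    Q=(P-g['o'])@B; c=np.array([gx,0,gz]); q=Q-c
    return Q[(np.hypot(q[:,1],q[:,2])<r)&(abs(q[:,0])<100)],B
from scipy.optimize import least_squares
def fit(Q,gx,gz):   # cylinder r=10 fit: y=a+b x, z=c+d x (about gx)
    u=Q[:,0]-gx
    f=lambda p:np.hypot(Q[:,1]-p[0]-p[1]*u,Q[:,2]-p[2]-p[3]*u)-10
    s=least_squares(f,[0,0,gz,0],loss='soft_l1',f_scale=1.)
    a,b,c,d=s.x
    k=abs(f(s.x))<2
    x=np.sort(Q[k,0]);return len(Q),k.sum(),'y@gx',a.round(2),'y@0',(a-b*gx).round(2),'ang',np.degrees([b,d]).round(2),'z',c.round(2),'xmid',((x[2]+x[-3])/2).round(1),np.round([x[2],x[-3]],1)
E
python3 - <<'E'
from pin import *
done([-24,155,-95],[-3,34.8,9.5])
for n in('top','side'):
    img,d,W=cloud(n); cv2.imwrite(f'pics/{n}2.png',img[...,::-1]); np.savez(f'{n}2.npz',img=img,W=W)
    Q,B=pin(GO,W,-36,60); print(n,fit(Q,-36,60))
E
```

```text
t 3.9 meas-cmd [-0.11 -0.09  0.32] rot [-0.04 -0.16 -0.04] grasp [ 644.9 -200.   173.1] F [-0.5 -0.3 -3.8] M [-0.58  0.06  0.02] op 0.194 gf 108.4 q [-0.53  0.73  1.42  0.53  1.37 -0.74]
top (692, np.int64(537), 'y@gx', np.float64(1.39), 'y@0', np.float64(1.4), 'ang', array([ 0.01, -0.27]), 'z', np.float64(56.66), 'xmid', np.float64(-14.4), array([-77.3,  48.5]))
side (246, np.int64(178), 'y@gx', np.float64(0.55), 'y@0', np.float64(0.64), 'ang', array([ 0.15, -0.02]), 'z', np.float64(58.77), 'xmid', np.float64(-36.1), array([-118.9,   46.7]))
```

```bash
cat > rect.py <<'E'
from pin import *
def proj(name,P):
    c=imaging.get_calibration(name);K=np.array(c['camera_matrix']);q=(P-np.array(c['eye']))@Rm(c['orientation'])
    return np.stack([K[0,0]*q[...,0]/-q[...,2]+K[0,2],K[1,1]*-q[...,1]/-q[...,2]+K[1,2]],-1).astype(np.float32)
def rect(name,img,g,ax,ys,fix):
    # ax='z': face plane x=fix, rows along z ; ax='x': plane z=fix, rows along x ; returns [len(rows),len(ys)]
    F=frame(g['yaw'],35);X,Y,Z=F[:,0],-F[:,1],-F[:,2]
    rows,f=fix
    A,U=(Z,X) if ax=='z' else (X,Z)
    P=g['o']+rows[:,None,None]*A+ys[None,:,None]*Y+f*U
    m=proj(name,P);return cv2.remap(img.astype(np.float32),m[...,0],m[...,1],cv2.INTER_CUBIC)
E
python3 - <<'E'
from rect import *
ys=np.arange(-55,55.1,.25)
tiles=[]
for n in('top','side'):
    i0=np.load(n+'0.npz')['img'];i2=np.load(n+'2.npz')['img']
    for g in(GO,NG):
        a=rect(n,i0,g,'z',ys[::2],(np.arange(30,-60,-.5),8)); tiles.append(a)
    tiles.append(rect(n,i2,GO,'x',ys[::2],(np.arange(60,-30,-.5),58)))
T=np.vstack([np.hstack([t.clip(0,255) for t in tiles[i:i+3]]) for i in(0,3)])
cv2.imwrite('pics/rect.png',T[...,::-1]);print(T.shape)
E
```

```text
(360, 663, 3)[ WARN:0@0.692] global loadsave.cpp:1063 imwrite_ Unsupported depth image for selected encoder is fallbacked to CV_8U.
```

View pics/rect.png

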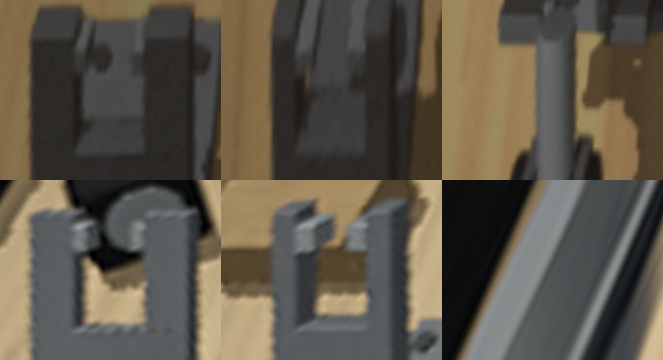

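The rectified tiles show the go fork nearly centred in its axes, with the slot at about columns 79–146 of 221. The pin above it is about 1 mm to the +y side. I'll get sub-pixel numbers.

```bash
python3 - <<'E'
from rect import *
from scipy.ndimage import gaussian_filter1d as gf
ys=np.arange(-55,55.1,.25)
def edges(p,lo,hi):
    g=np.abs(gf(p,4,axis=0,order=1)).sum(1);k=(ys>lo)&(ys<hi);i=np.where(k)[0][g[k].argmax()]
    w=slice(i-4,i+5);return (g[w]*ys[w]).sum()/g[w].sum()
for n in('top','side'):
    i0=np.load(n+'0.npz')['img'];i2=np.load(n+'2.npz')['img']
    for nm,g,h in(('go',GO,40),('ng',NG,30)):
        for z in((-50,-70),(-70,-90),(-90,-110)):
            p=rect(n,i0,g,'z',ys,(np.arange(z[0],z[1],-1.),8)).mean(0)
            a,b=edges(p,-h-6,-h+6),edges(p,h-6,h+6);print(n,nm,z,round(a,2),round(b,2),'c',round((a+b)/2,2))
        p=rect(n,i0,g,'z',ys,(np.arange(-20,-36,-1.),8)).mean(0);a,b=edges(p,-22,-12),edges(p,12,22);print('  slot',round(a,2),round(b,2),'c',round((a+b)/2,2))
    for x in((42,30),(30,20),(20,8)):
        p=rect(n,i2,GO,'x',ys,(np.arange(x[0],x[1],-1.),57.5)).mean(0)
        a,b=edges(p,-14,-4),edges(p,6,16);print(n,'pin',x,round(a,2),round(b,2),'c',round((a+b)/2,2))
E
```

```text
top go (-50, -70) -39.99 42.01 c 1.01
top go (-70, -90) -40.01 41.99 c 0.99
top go (-90, -110) -40.01 38.48 c -0.76
  slot -13.99 16.5 c 1.26
top ng (-50, -70) -29.75 28.76 c -0.5
top ng (-70, -90) -29.73 28.75 c -0.49
top ng (-90, -110) -29.74 35.8 c 3.03
  slot -12.16 17.01 c 2.42
top pin (42, 30) -8.49 11.77 c 1.64
top pin (30, 20) -8.49 11.74 c 1.62
top pin (20, 8) -8.5 11.73 c 1.61
side go (-50, -70) -39.75 43.75 c 2.0
side go (-70, -90) -39.99 43.75 c 1.88
side go (-90, -110) -39.76 44.01 c 2.13
  slot -12.99 17.02 c 2.01
side ng (-50, -70) -29.26 29.99 c 0.37
side ng (-70, -90) -29.24 30.0 c 0.38
side ng (-90, -110) -29.0 30.24 c 0.62
  slot -17.51 17.74 c 0.11
side pin (42, 30) -13.86 6.23 c -3.82
side pin (30, 20) -5.24 11.75 c 3.26
side pin (20, 8) -4.23 8.5 c 2.14
```

Emit:
step_arm:
  slide:
    - [0,1.6,10]
    - [0,1.6,20]
    - [0,1.6,30]
    - [0,1.6,38]
    - [0,1.6,38]
    - [0,1.6,38]
  dr:
    - [0,0,0]
    - [0,0,0]
    - [0,0,0]
    - [0,0,0]
    - [0,0,0]
    - [0,0,0]
  gripper: [0,0,0,0,0,0]

```text
time: 4.5
eef_pos: [646.6, -266.2, 267.5]
eef_rot: [-1.87, -1.875, -0.587]
force: [0.6, -0.4, -3.7]
opening: 0.199
gripper_force: 108.4
```

```bash
python3 - <<'E'
from rect import *
done([0,1.6,38],[0,0,0])
tiles=[]
for n,(u,v) in(('top',(390,185)),('side',(315,190))):
    img,d,W=cloud(n); np.savez(f'{n}3.npz',img=img,W=W)
    Q,B=pin(GO,W,-36,20,13); print(n,fit(Q,-36,20))
    tiles.append(cv2.resize(np.ascontiguousarray(img[v-50:v+50,u-50:u+50]),None,fx=4,fy=4,interpolation=cv2.INTER_CUBIC))
cv2.imwrite('pics/c3.png',np.hstack(tiles)[...,::-1])
E
```

```text
t 4.5 meas-cmd [-0.08  0.46 -1.39] rot [ 0.09 -0.04  0.01] grasp [ 646.1 -177.4  140.5] F [ 0.6 -0.4 -3.7] M [-0.63 -0.02  0.02] op 0.199 gf 108.4 q [-0.5   0.76  1.45  0.55  1.3  -0.75]
top (594, np.int64(501), 'y@gx', np.float64(0.03), 'y@0', np.float64(0.06), 'ang', array([0.04, 0.17]), 'z', np.float64(16.74), 'xmid', np.float64(-13.0), array([-74.7,  48.6]))
side (228, np.int64(179), 'y@gx', np.float64(-1.16), 'y@0', np.float64(-1.17), 'ang', array([-0.02, -0.01]), 'z', np.float64(19.4), 'xmid', np.float64(-38.0), array([-123.1,   47.2]))
```

View pics/c3.png

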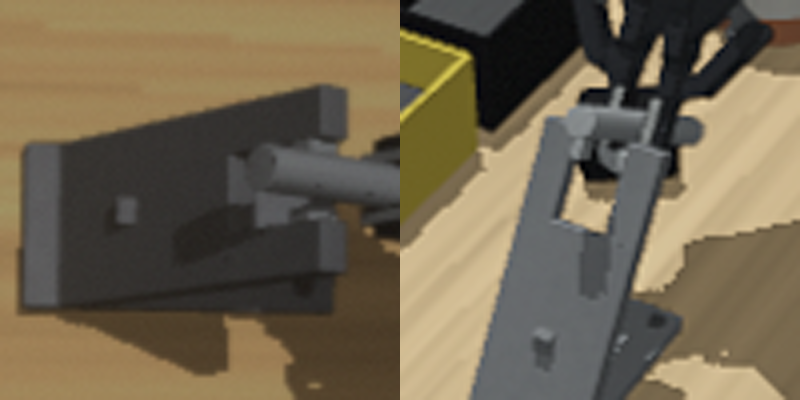

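The pin sits between the cheeks above the jaws. In the top crop the slot is centred at about row 180 and the pin at about row 179, so I'll feel downward in small steps.

Emit:
step_arm:
  slide:
    - [0,0,1.5]
    - [0,0,3]
    - [0,0,4.5]
    - [0,0,6]
    - [0,0,6]
  dr:
    - [0,0,0]
    - [0,0,0]
    - [0,0,0]
    - [0,0,0]
    - [0,0,0]
  gripper: [0,0,0,0,0]

```text
time: 5.02
eef_pos: [646.6, -263.3, 263.4]
eef_rot: [-1.871, -1.875, -0.588]
force: [-0.3, -0.0, -4.0]
opening: 0.195
gripper_force: 108.4
```

```bash
python3 - <<'E'
from go import *
done([0,0,6],[0,0,0])
E
```

```text
t 5.02 meas-cmd [-0.06 -0.11 -0.6 ] rot [-0.   -0.08  0.  ] grasp [ 646.4 -174.6  136.3] F [-0.3 -0.  -4. ] M [-0.61  0.01 -0.05] op 0.195 gf 108.4 q [-0.5   0.76  1.46  0.55  1.29 -0.75]
```

Emit:
step_arm:
  slide:
    - [0,0,1]
    - [0,0,2]
    - [0,0,3]
    - [0,0,3]
  dr:
    - [0,0,0]
    - [0,0,0]
    - [0,0,0]
    - [0,0,0]
  gripper: [0,0,0,0]

```text
time: 5.35
eef_pos: [646.6, -261.5, 260.9]
eef_rot: [-1.871, -1.875, -0.588]
force: [0.6, 0.6, -3.7]
opening: 0.197
gripper_force: 108.4
```

```bash
python3 - <<'E'
from go import *
done([0,0,3],[0,0,0])
E
```

```text
t 5.35 meas-cmd [ 0.   -0.07 -0.6 ] rot [ 0.   -0.08 -0.  ] grasp [ 646.4 -172.9  133.8] F [ 0.6  0.6 -3.7] M [-0.6  -0.03 -0.04] op 0.197 gf 108.4 q [-0.49  0.76  1.46  0.55  1.29 -0.75]
```

Emit:
step_arm:
  slide:
    - [0,0,1]
    - [0,0,2]
    - [0,0,3]
    - [0,0,3]
  dr:
    - [0,0,0]
    - [0,0,0]
    - [0,0,0]
    - [0,0,0]
  gripper: [0,0,0,0]

```text
time: 5.68
eef_pos: [646.6, -259.8, 258.5]
eef_rot: [-1.871, -1.875, -0.588]
force: [-1.6, 0.6, -3.5]
opening: 0.195
gripper_force: 108.4
```

```bash
python3 - <<'E'
from go import *
done([0,0,3],[0,0,0])
E
```

```text
t 5.68 meas-cmd [-0.03 -0.09 -0.62] rot [ 0.01 -0.08  0.  ] grasp [ 646.4 -171.2  131.3] F [-1.6  0.6 -3.5] M [-0.61  0.04 -0.08] op 0.195 gf 108.4 q [-0.49  0.76  1.46  0.55  1.28 -0.75]
```

Emit:
step_arm:
  slide:
    - [0,0,1]
    - [0,0,2]
    - [0,0,3]
    - [0,0,4]
    - [0,0,5]
    - [0,0,5]
  dr:
    - [0,0,0]
    - [0,0,0]
    - [0,0,0]
    - [0,0,0]
    - [0,0,0]
    - [0,0,0]
  gripper: [0,0,0,0,0,0]

```text
time: 6.18
eef_pos: [646.6, -257.0, 254.4]
eef_rot: [-1.871, -1.875, -0.588]
force: [-0.1, -0.1, -4.3]
opening: 0.199
gripper_force: 108.4
```

```bash
python3 - <<'E'
from go import *
done([0,0,5],[0,0,0])
E
```

```text
t 6.18 meas-cmd [-0.   -0.08 -0.61] rot [ 0.   -0.08 -0.  ] grasp [ 646.4 -168.3  127.2] F [-0.1 -0.1 -4.3] M [-0.65  0.01  0.03] op 0.199 gf 108.4 q [-0.49  0.77  1.46  0.56  1.28 -0.76]
```

Emit:
step_arm:
  slide:
    - [0,0,2.5]
    - [0,0,5]
    - [0,0,7.5]
    - [0,0,10]
    - [0,0,12.5]
    - [0,0,15]
    - [0,0,17.5]
    - [0,0,20]
    - [0,0,22.5]
    - [0,0,25]
    - [0,0,26]
    - [0,0,26]
    - [0,0,26]
    - [0,0,26]
  dr:
    - [0,0,0]
    - [0,0,0]
    - [0,0,0]
    - [0,0,0]
    - [0,0,0]
    - [0,0,0]
    - [0,0,0]
    - [0,0,0]
    - [0,0,0]
    - [0,0,0]
    - [0,0,0]
    - [0,0,0]
    - [0,0,0]
    - [0,0,0]
  gripper: [0,0,0,0,0,0,0,0,0,0,0,0,0,0]

```text
time: 7.35
eef_pos: [646.7, -242.3, 233.4]
eef_rot: [-1.872, -1.876, -0.588]
force: [-0.2, -0.3, -4.3]
opening: 0.199
gripper_force: 108.4
```

```bash
python3 - <<'E'
from rect import *
done([0,0,26],[0,0,0])
for n in('top','side'):
    img,d,W=cloud(n); Q,B=pin(GO,W,-36,-23,13); print(n,fit(Q[Q[:,0]>12],-36,-23))
E
```

```text
t 7.35 meas-cmd [ 0.15 -0.34 -0.26] rot [-0.03 -0.1  -0.02] grasp [ 646.6 -153.7  106.3] F [-0.2 -0.3 -4.3] M [-0.62 -0.01  0.02] op 0.199 gf 108.4 q [-0.47  0.79  1.48  0.57  1.23 -0.77]
top (242, np.int64(183), 'y@gx', np.float64(-0.22), 'y@0', np.float64(-0.22), 'ang', array([-0.  , -0.55]), 'z', np.float64(-24.37), 'xmid', np.float64(30.1), array([12.4, 47.8]))
side (106, np.int64(70), 'y@gx', np.float64(-3.46), 'y@0', np.float64(-2.17), 'ang', array([2.06, 1.2 ]), 'z', np.float64(-24.08), 'xmid', np.float64(30.0), array([13. , 46.9]))
```

```bash
python3 - <<'E'
from go import *
p,F=gauge(NG,-34,-1.6,64); plan(p,F); plan(p+[0,0,80],F)
p,F=gauge(GO,-36,-1.6,66); plan(p,F); plan(p+[0,0,90],F)
E
```

```text
slide [231.8 -36.7  75.3] dr [-6.6  0.   9.4] rows 5.9
slide [277.7 -36.7   9.7] dr [-6.6  0.   9.4] rows 6.7
slide [  0.6   0.2 -87.1] dr [-0.  0.  0.] rows 2.1
slide [  52.2    0.2 -160.9] dr [-0.  0.  0.] rows 4.1
```

Emit:
step_arm:
  slide:
    - [0,0,-8]
    - [0,0,-18]
    - [0,0,-28]
    - [0,0,-40]
    - [0,0,-60]
    - [0,0,-87]
    - [17,0,-112]
    - [35,0,-137]
    - [52,0,-161]
    - [75,-4,-145]
    - [110,-9,-118]
    - [145,-15,-92]
    - [180,-20,-65]
    - [215,-26,-38]
    - [245,-31,-15]
    - [278,-37,10]
    - [278,-37,10]
    - [255,-37,43]
    - [240,-37,64]
    - [232,-37,75]
  dr:
    - [0,0,0]
    - [0,0,0]
    - [0,0,0]
    - [0,0,0]
    - [0,0,0]
    - [0,0,0]
    - [0,0,0]
    - [0,0,0]
    - [0,0,0]
    - [-1,0,1]
    - [-2,0,3]
    - [-3,0,4]
    - [-4,0,6]
    - [-5,0,7]
    - [-6,0,8]
    - [-6.6,0,9.4]
    - [-6.6,0,9.4]
    - [-6.6,0,9.4]
    - [-6.6,0,9.4]
    - [-6.6,0,9.4]
  gripper: [0,0,0,0,0,0,0,0,0,0,0,0,0,0,0,0,0,0,0,0]

```text
time: 9.12
eef_pos: [608.3, -9.0, 302.8]
eef_rot: [-2.073, -1.699, -0.65]
force: [-1.6, -0.4, -3.7]
opening: 0.203
gripper_force: 108.8
```

Emit:
step_arm:
  slide:
    - [0,0,0]
    - [0,0,0]
    - [0,0,0]
  dr:
    - [0,0,0]
    - [0,0,0]
    - [0,0,0]
  gripper: [0,0,0]

```text
time: 9.37
eef_pos: [610.0, -9.8, 306.2]
eef_rot: [-2.075, -1.7, -0.656]
force: [-0.9, -0.7, -4.1]
opening: 0.197
gripper_force: 108.8
```

```bash
python3 - <<'E'
from rect import *
done([232,-37,75],[-6.6,0,9.4])
for n in('top','side'):
    img,d,W=cloud(n); Q,B=pin(NG,W,-34,62); print(n,fit(Q,-34,62))
p,F=gauge(NG,-34,-1.6,64); plan(p,F)
E
```

```text
t 9.37 meas-cmd [ 0.95 -0.78  0.95] rot [-0.17 -0.05 -0.05] grasp [628.   77.2 179.1] F [-0.9 -0.7 -4.1] M [-0.56  0.09  0.12] op 0.197 gf 108.8 q [-0.16  0.55  1.76  0.77  0.96 -0.45]
top (704, np.int64(566), 'y@gx', np.float64(-0.96), 'y@0', np.float64(-1.12), 'ang', array([-0.27,  0.13]), 'z', np.float64(62.18), 'xmid', np.float64(0.5), array([-49.7,  50.6]))
side (490, np.int64(372), 'y@gx', np.float64(-2.03), 'y@0', np.float64(-1.9), 'ang', array([ 0.23, -0.03]), 'z', np.float64(63.64), 'xmid', np.float64(-35.9), array([-120.9,   49.1]))
slide [-0.1  0.3  0.3] dr [-0.  0.  0.] rows 0.0
```

Emit:
step_arm:
  slide:
    - [0,-1.2,10]
    - [0,-1.2,20]
    - [0,-1.2,30]
    - [0,-1.2,36]
    - [0,-1.2,38]
    - [0,-1.2,40]
    - [0,-1.2,40]
    - [0,-1.2,40]
  dr:
    - [0,0,0]
    - [0,0,0]
    - [0,0,0]
    - [0,0,0]
    - [0,0,0]
    - [0,0,0]
    - [0,0,0]
    - [0,0,0]
  gripper: [0,0,0,0,0,0,0,0]

```text
time: 10.13
eef_pos: [612.6, 13.5, 271.6]
eef_rot: [-2.074, -1.7, -0.653]
force: [-0.4, -0.1, -2.6]
opening: 0.198
gripper_force: 108.8
```

```bash
cat > st.py <<'E'
from go import *
import sys
done([float(a) for a in sys.argv[1:4]],[0,0,0])
F=[]
f=manip.get_obs()['force'];p,r=cmd();print('tool-frame F',r.inv().apply(f).round(2))
E
python3 st.py 0 -1.2 40; python3 - <<'E'
from rect import *
for n in('top','side'):
    img,d,W=cloud(n); Q,B=pin(NG,W,-34,22,13); print(n,fit(Q,-34,22))
E
```

```text
t 10.13 meas-cmd [ 0.16 -0.2  -0.83] rot [-0.03 -0.08 -0.02] grasp [630.2 100.4 144.5] F [-0.4 -0.1 -2.6] M [-0.62  0.1  -0.01] op 0.198 gf 108.8 q [-0.12  0.6   1.77  0.81  0.9  -0.48]
tool-frame F [-1.63 -0.34  2.  ]
top (631, np.int64(501), 'y@gx', np.float64(0.93), 'y@0', np.float64(1.07), 'ang', array([0.23, 0.42]), 'z', np.float64(20.21), 'xmid', np.float64(1.0), array([-48.1,  50. ]))
side (440, np.int64(366), 'y@gx', np.float64(0.11), 'y@0', np.float64(0.25), 'ang', array([ 0.24, -0.1 ]), 'z', np.float64(22.16), 'xmid', np.float64(-36.1), array([-120.9,   48.7]))
```

Emit:
step_arm:
  slide:
    - [0,0,1]
    - [0,0,2]
    - [0,0,2]
  dr:
    - [0,0,0]
    - [0,0,0]
    - [0,0,0]
  gripper: [0,0,0]

```text
time: 10.48
eef_pos: [612.7, 14.6, 270.0]
eef_rot: [-2.074, -1.699, -0.653]
force: [0.5, 0.4, -4.4]
opening: 0.197
gripper_force: 108.8
```

```bash
python3 st.py 0 0 2
```

```text
t 10.48 meas-cmd [ 0.05 -0.26 -0.79] rot [-0.04 -0.08 -0.02] grasp [630.3 101.5 142.9] F [ 0.5  0.4 -4.4] M [-0.65  0.12  0.02] op 0.197 gf 108.8 q [-0.11  0.6   1.77  0.82  0.9  -0.48]
tool-frame F [-2.1   0.41  3.91]
```

Emit:
step_arm:
  slide:
    - [0,0,1]
    - [0,0,2]
    - [0,0,2]
  dr:
    - [0,0,0]
    - [0,0,0]
    - [0,0,0]
  gripper: [0,0,0]

```text
time: 10.73
eef_pos: [612.9, 15.8, 268.2]
eef_rot: [-2.074, -1.699, -0.652]
force: [-0.1, -0.2, -4.4]
opening: 0.198
gripper_force: 108.8
```

```bash
python3 st.py 0 0 2
```

```text
t 10.73 meas-cmd [ 0.01 -0.14 -0.98] rot [-0.02 -0.09 -0.01] grasp [630.4 102.8 141.1] F [-0.1 -0.2 -4.4] M [-0.65  0.07  0.02] op 0.198 gf 108.8 q [-0.11  0.6   1.77  0.82  0.9  -0.48]
tool-frame F [-2.69 -0.04  3.54]
```

Pin z is about 17 and it is still free; I'll continue.

Emit:
step_arm:
  slide:
    - [0,0,1]
    - [0,0,2]
    - [0,0,2]
  dr:
    - [0,0,0]
    - [0,0,0]
    - [0,0,0]
  gripper: [0,0,0]

```text
time: 10.98
eef_pos: [613.1, 17.0, 266.5]
eef_rot: [-2.074, -1.699, -0.652]
force: [0.6, 0.7, -4.0]
opening: 0.195
gripper_force: 108.8
```

```bash
python3 st.py 0 0 2
```

```text
t 10.98 meas-cmd [ 0.02 -0.11 -1.01] rot [-0.01 -0.08 -0.01] grasp [630.7 103.9 139.4] F [ 0.6  0.7 -4. ] M [-0.63  0.12 -0.  ] op 0.195 gf 108.8 q [-0.11  0.61  1.77  0.82  0.89 -0.49]
tool-frame F [-1.6   0.4   3.75]
```

Emit:
step_arm:
  slide:
    - [0,0,1]
    - [0,0,2]
    - [0,0,2]
  dr:
    - [0,0,0]
    - [0,0,0]
    - [0,0,0]
  gripper: [0,0,0]

```text
time: 11.23
eef_pos: [613.7, 17.9, 265.3]
eef_rot: [-2.075, -1.7, -0.654]
force: [0.5, -1.8, -1.8]
opening: 0.198
gripper_force: 109.0
```

```bash
python3 st.py 0 0 2
```

```text
t 11.23 meas-cmd [ 0.36 -0.34 -0.63] rot [-0.08 -0.08 -0.02] grasp [631.4 104.8 138.1] F [ 0.5 -1.8 -1.8] M [-0.61  0.06 -0.11] op 0.198 gf 109.0 q [-0.11  0.61  1.77  0.82  0.89 -0.49]
tool-frame F [-2.47  0.81  0.53]
```

Emit:
step_arm:
  slide:
    - [0,0,0.5]
    - [0,0,0.8]
    - [0,0,0.8]
    - [0,0,0.8]
  dr:
    - [0,0,0]
    - [0,0,0]
    - [0,0,0]
    - [0,0,0]
  gripper: [0,0,0,0]

```text
time: 11.57
eef_pos: [613.8, 18.2, 264.8]
eef_rot: [-2.075, -1.7, -0.654]
force: [0.9, -3.6, -0.1]
opening: 0.196
gripper_force: 109.1
```

```bash
python3 st.py 0 0 0.8
```

```text
t 11.57 meas-cmd [ 0.41 -0.47 -0.45] rot [-0.1  -0.08 -0.02] grasp [631.6 105.1 137.7] F [ 0.9 -3.6 -0.1] M [-0.49 -0.04 -0.25] op 0.196 gf 109.1 q [-0.11  0.61  1.77  0.82  0.89 -0.49]
tool-frame F [-2.78  1.62 -1.79]
```

Emit:
step_arm:
  slide:
    - [0,0,0.5]
    - [0,0,1]
    - [0,0,1.3]
    - [0,0,1.3]
    - [0,0,1.3]
  dr:
    - [0,0,0]
    - [0,0,0]
    - [0,0,0]
    - [0,0,0]
    - [0,0,0]
  gripper: [0,0,0,0,0]

```text
time: 11.98
eef_pos: [614.3, 18.8, 264.0]
eef_rot: [-2.076, -1.7, -0.655]
force: [2.3, -5.2, 2.4]
opening: 0.196
gripper_force: 109.7
```

```bash
python3 st.py 0 0 1.3; python3 - <<'E'
from rect import *
for n in('top','side'):
    img,d,W=cloud(n); Q,B=pin(NG,W,-34,12,13); print(n,fit(Q[Q[:,0]>12],-34,12))
E
```

```text
t 11.98 meas-cmd [ 0.69 -0.63 -0.18] rot [-0.16 -0.08 -0.03] grasp [632.2 105.6 136.9] F [ 2.3 -5.2  2.4] M [-0.45 -0.16 -0.29] op 0.196 gf 109.7 q [-0.11  0.61  1.77  0.83  0.89 -0.49]
tool-frame F [-2.43  3.3  -4.67]
top (274, np.int64(218), 'y@gx', np.float64(-0.06), 'y@0', np.float64(0.21), 'ang', array([0.45, 1.27]), 'z', np.float64(10.92), 'xmid', np.float64(31.5), array([12.9, 50. ]))
side (174, np.int64(131), 'y@gx', np.float64(-1.77), 'y@0', np.float64(-1.1), 'ang', array([ 1.13, -0.42]), 'z', np.float64(14.2), 'xmid', np.float64(30.7), array([13. , 48.5]))
```

Emit:
step_arm:
  slide:
    - [0,0,0.4]
    - [0,0,0.4]
    - [0,0,0.4]
    - [0,0,0.4]
    - [0,0,0.4]
    - [0,0,0.4]
    - [0,0,0.4]
    - [0,0,0.4]
    - [0,0,0.4]
    - [0,0,0.4]
    - [0,0,0.4]
    - [0,0,0.4]
    - [0,0,0.4]
    - [0,0,0.4]
    - [0,0,0.4]
  dr:
    - [0,0,0]
    - [0,0,0]
    - [0,0,0]
    - [0,0,0]
    - [0,0,0]
    - [0,0,0]
    - [0,0,0]
    - [0,0,0]
    - [0,0,0]
    - [0,0,0]
    - [0,0,0]
    - [0,0,0]
    - [0,0,0]
    - [0,0,0]
    - [0,0,0]
  gripper: [0,0,0,0,0,0,0,0,0,0,0,0,0,0,0]

```text
time: 13.33
eef_pos: [614.5, 18.9, 263.8]
eef_rot: [-2.076, -1.7, -0.656]
force: [3.0, -5.6, 2.1]
opening: 0.198
gripper_force: 109.7
```

```bash
python3 st.py 0 0 0.4; python3 - <<'E'
from go import *
p,F=gauge(NG,-34,0,70); plan(p,F); plan(p+[0,0,60],F)
n=np.array([475.8,320.3,0]); plan(n+[0,0,150],frame(90.2,0))
E
```

```text
t 13.33 meas-cmd [ 0.84 -0.7  -0.05] rot [-0.19 -0.08 -0.03] grasp [632.5 105.8 136.7] F [ 3.  -5.6  2.1] M [-0.47 -0.28 -0.41] op 0.198 gf 109.7 q [-0.11  0.61  1.77  0.83  0.89 -0.49]
tool-frame F [-2.79  4.06 -4.56]
slide [ -0.1  -0.1 -56.2] dr [-0.  0.  0.] rows 1.3
slide [  34.3   -0.  -105.3] dr [-0.  0.  0.] rows 2.7
slide [ 242.9 -194.3  119.7] dr [  3.5 -34.9 -11.2] rows 8.0
```

Emit:
step_arm:
  slide:
    - [0,0,-10]
    - [0,0,-30]
    - [0,0,-56]
    - [17,0,-80]
    - [34,0,-105]
    - [55,-20,-90]
    - [80,-45,-65]
    - [110,-70,-40]
    - [140,-95,-15]
    - [170,-120,12]
    - [200,-145,40]
    - [230,-170,67]
    - [260,-194,95]
    - [260,-194,95]
    - [260,-194,95]
    - [260,-194,95]
    - [260,-194,95]
    - [260,-194,95]
  dr:
    - [0,0,0]
    - [0,0,0]
    - [0,0,0]
    - [0,0,0]
    - [0,0,0]
    - [0,0,0]
    - [0.5,-5,-1.6]
    - [1,-10,-3.2]
    - [1.5,-15,-4.8]
    - [2,-20,-6.4]
    - [2.5,-25,-8]
    - [3,-30,-9.6]
    - [3.5,-34.9,-11.2]
    - [3.5,-34.9,-11.2]
    - [3.5,-34.9,-11.2]
    - [3.5,-34.9,-11.2]
    - [3.5,-34.9,-11.2]
    - [3.5,-34.9,-11.2]
  gripper: [0,0,0,0,0,0,0,0,0,0,0,0,0,0,0,0,0,0]

```text
time: 14.83
eef_pos: [476.1, 319.0, 333.6]
eef_rot: [2.217, 2.222, -0.003]
force: [0.4, -0.7, -3.0]
opening: 0.196
gripper_force: 108.7
```

```bash
cat > rk.py <<'E'
from pin import *
def axis(P,p0):  # cylinder fit about expected centre, axis near world y
    s=least_squares(lambda q:np.hypot(P[:,0]-q[0]-q[1]*(P[:,1]-p0[1]),P[:,2]-q[2]-q[3]*(P[:,1]-p0[1]))-10,[p0[0],0,p0[2],0],loss='soft_l1').x
    y=np.sort(P[:,1]);return 'x',s[0].round(2),'yaw',(90-np.degrees(s[1])).round(2),'z',s[2].round(2),'tilt',np.degrees(s[3]).round(2),'y',y[[3,-4]].round(1),len(P)
def near(W,p0,r=14):
    P=W.reshape(-1,3);P=P[np.isfinite(P[:,0])];k=(np.hypot(P[:,0]-p0[0],P[:,2]-p0[2])<r)&(abs(P[:,1]-p0[1])<100);return P[k]
E
python3 - <<'E'
from rk import *
done([260,-194,95],[3.5,-34.9,-11.2])
g=[475.8,320.3,178]
for n in('top','side'):
    img,d,W=cloud(n); P=near(W,g);P=P[(P[:,1]<300)|(P[:,1]>345)]; print(n,axis(P,g))
    P=near(W,[396.5,320.3,50]); P=P[(P[:,2]>51)]; print('  chk',axis(P,[396.5,320.3,50]))
plan(np.array([475.8,320.3,70]),frame(90.2,0))
E
```

```text
t 14.83 meas-cmd [ 0.04 -1.09 -1.43] rot [ 0.04 -0.13  0.06] grasp [476.1 318.5 178.6] F [ 0.4 -0.7 -3. ] M [-0.01 -0.01 -0.02] op 0.196 gf 108.7 q [ 0.57  0.44  1.8  -0.    0.91  0.57]
top ('x', np.float64(475.2), 'yaw', np.float64(90.49), 'z', np.float64(177.73), 'tilt', np.float64(0.41), 'y', array([233.6, 299.5]), 520)
  chk ('x', np.float64(395.88), 'yaw', np.float64(90.29), 'z', np.float64(50.11), 'tilt', np.float64(0.16), 'y', array([242.6, 351.7]), 632)
side ('x', np.float64(476.06), 'yaw', np.float64(90.34), 'z', np.float64(176.86), 'tilt', np.float64(-0.05), 'y', array([231.3, 401.2]), 607)
  chk ('x', np.float64(395.98), 'yaw', np.float64(89.94), 'z', np.float64(49.32), 'tilt', np.float64(-0.14), 'y', array([241.3, 410. ]), 951)
slide [  0.3  -0.4 110. ] dr [ 0.  0. -0.] rows 2.6
```

Emit:
step_arm:
  slide:
    - [0,0,30]
    - [0,0,60]
    - [0,0,85]
    - [0,0,105]
    - [0,0,115]
    - [0,0,120]
    - [0,0,123]
    - [0,0,125]
    - [0,0,126]
    - [0,0,126]
  dr:
    - [0,0,0]
    - [0,0,0]
    - [0,0,0]
    - [0,0,0]
    - [0,0,0]
    - [0,0,0]
    - [0,0,0]
    - [0,0,0]
    - [0,0,0]
    - [0,0,0]
  gripper: [0,0,0,0,0,0,0,0,0,0]

```text
time: 15.77
eef_pos: [476.7, 319.9, 208.5]
eef_rot: [2.216, 2.223, 0.001]
force: [0.7, 0.3, -3.8]
opening: 0.197
gripper_force: 108.9
```

```bash
python3 st.py 0 0 126; python3 - <<'E'
from rk import *
g=[475.8,320.3,51.5]
for n in('top','side'):
    img,d,W=cloud(n); P=near(W,g);P=P[(P[:,2]>50.5)&((P[:,1]<262)|(P[:,1]>378))]; print(n,axis(P,g))
E
```

```text
t 15.77 meas-cmd [ 0.48 -0.15 -0.46] rot [-0.09 -0.04  0.01] grasp [477.  319.6  53.5] F [ 0.7  0.3 -3.8] M [0.04 0.   0.04] op 0.197 gf 108.9 q [ 0.57  0.64  1.84 -0.    0.67  0.57]
tool-frame F [0.26 0.7  3.78]
top ('x', np.float64(480.16), 'yaw', np.float64(87.21), 'z', np.float64(52.19), 'tilt', np.float64(0.22), 'y', array([235.2, 261.4]), 167)
side ('x', np.float64(476.47), 'yaw', np.float64(90.46), 'z', np.float64(51.7), 'tilt', np.float64(-0.19), 'y', array([232.8, 402.6]), 293)
```

Pin z is about 52 and it is not touching yet. I'll lower until there is light contact.

Emit:
step_arm:
  slide:
    - [0,0,1]
    - [0,0,2]
    - [0,0,2.5]
    - [0,0,2.5]
  dr:
    - [0,0,0]
    - [0,0,0]
    - [0,0,0]
    - [0,0,0]
  gripper: [0,0,0,0]

```text
time: 16.2
eef_pos: [476.5, 319.9, 206.1]
eef_rot: [2.216, 2.223, -0.0]
force: [-2.1, -0.4, 5.5]
opening: 0.195
gripper_force: 110.0
```

```bash
python3 st.py 0 0 2.5
```

```text
t 16.2 meas-cmd [ 0.32 -0.12 -0.39] rot [-0.06 -0.06  0.02] grasp [476.8 319.6  51.1] F [-2.1 -0.4  5.5] M [-0.17  0.25 -0.11] op 0.195 gf 110.0 q [ 0.57  0.64  1.84 -0.    0.66  0.57]
tool-frame F [-0.43 -2.05 -5.46]
```

Emit:
step_arm:
  slide:
    - [0,0,0]
    - [0,0,0]
    - [0,0,0]
    - [0,0,0]
    - [0,0,0]
    - [0,0,0]
    - [0,0,0]
    - [0,0,0]
    - [0,0,-15]
    - [0,0,-40]
    - [0,0,-75]
    - [0,0,-115]
    - [0,0,-150]
    - [0,0,-150]
    - [0,0,-150]
  dr:
    - [0,0,0]
    - [0,0,0]
    - [0,0,0]
    - [0,0,0]
    - [0,0,0]
    - [0,0,0]
    - [0,0,0]
    - [0,0,0]
    - [0,0,0]
    - [0,0,0]
    - [0,0,0]
    - [0,0,0]
    - [0,0,0]
    - [0,0,0]
    - [0,0,0]
  gripper: [0.25,0.3,0.4,0.5,0.6,0.6,0.6,0.6,0.6,0.6,0.6,0.6,0.6,0.6,0.6]
  force: 40

```text
time: 17.45
eef_pos: [476.7, 320.4, 357.7]
eef_rot: [2.215, 2.223, 0.007]
force: [0.5, -0.1, -0.6]
opening: 0.599
gripper_force: 0.0
```

```bash
python3 - <<'E'
from rk import *
done([0,0,-150],[0,0,0])
for n in('top','side'):
    img,d,W=cloud(n)
    cv2.imwrite(f'pics/end_{n}.png',img[...,::-1])
    for g in([476,320,50],[396,320,50]):
        P=near(W,g);P=P[P[:,2]>52]; print(n,axis(P,g))
E
```

```text
t 17.45 meas-cmd [0.58 0.28 1.18] rot [-0.27  0.07  0.  ] grasp [477.5 320.5 202.7] F [ 0.5 -0.1 -0.6] M [ 0.04  0.04 -0.01] op 0.599 gf 0.0 q [ 0.57  0.41  1.78 -0.    0.95  0.57]
top ('x', np.float64(475.91), 'yaw', np.float64(89.76), 'z', np.float64(49.95), 'tilt', np.float64(0.06), 'y', array([234.6, 370.1]), 745)
top ('x', np.float64(395.95), 'yaw', np.float64(89.88), 'z', np.float64(50.26), 'tilt', np.float64(0.12), 'y', array([243. , 363.9]), 686)
side ('x', np.float64(475.84), 'yaw', np.float64(89.99), 'z', np.float64(49.28), 'tilt', np.float64(0.04), 'y', array([233.4, 402.3]), 838)
side ('x', np.float64(395.96), 'yaw', np.float64(90.05), 'z', np.float64(49.19), 'tilt', np.float64(-0.02), 'y', array([241.4, 409.8]), 908)
```

View pics/end_side.png

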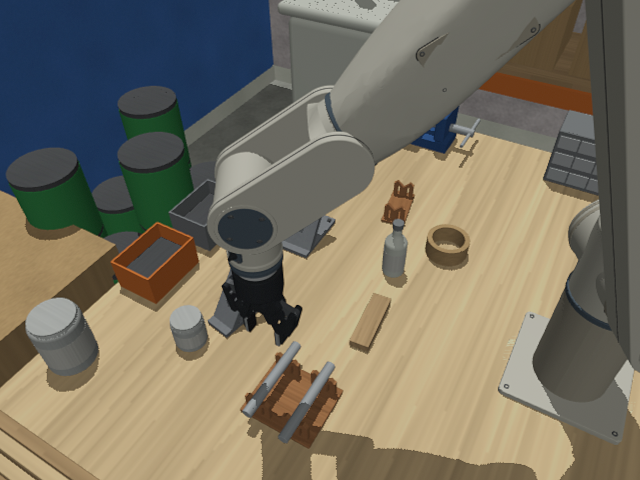

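Both pins now lie in the rack, at about (272,380) and (308,400). The cradle at (398,203) is empty and the hand is clear of everything.

```bash
python3 -c "
from plant import close_job
print(close_job())"
```

```text
the job is handed in; nothing more can be done
None
```

The pin passed through the go gap into the hollow, was stopped at the no-go mouth under a steady push of about 8–9 N for over a second, and now lies released in the rack's empty notches; the job is handed in, but no verdict was returned.

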